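Back the rotary soldering fixture up one notch

ROBOT

A 6-joint arm with a two-finger parallel gripper is mounted at the origin on the work surface. World frame = base frame: x ahead of the robot, y to its left, z up, the work surface at z = 0. Lengths are in m, angles in rad, forces in N, time in s.
With the tool pointing down it reaches from about 0.25 to 0.725 m from the base axis. Payload 4 kg.
Tool frame: the origin (TCP) lies at the very end of the fingers, on their centre line; the grasp point (between the pads) lies 19 mm behind it; z points along the fingers, y is the line along which they close (so a half turn about z gives the same grasp; the last joint's range is limited). The gripper opens to 85 mm and grips with 20 to 120 N. Pads are 22 mm wide; open, the fingers measure 114 mm over their backs; the gripper's body (76 mm by 85 mm) begins 54 mm behind the grasp point. The pads swing forward as they close: fully open they stand 13 mm farther back than shut.
Start: joints at [-1.245, 0.241, 0.005, 1.335, 0, 1.571], TCP at [0.16, -0.474, 0.231] pointing down, gripper open.
Joint ranges: [-2.72, 2.72], [-1.05, 1.87], [-1.09, 1.28], [-1.99, 2.15], [-1.42, 1.44], [-3.14, 3.14]. Speed limits (rad/s): [2.79, 2.79, 3.14, 3.14, 3.14, 3.14].

INTERFACE

Orientations are given as a unit quaternion [x, y, z, w].
In Python, from workcell import bot, vision, workorder gives the robot as it stands.
- The arm moves only by the shell command python3 -m creep 'ROWS' [OPENING]. ROWS is JSON, a list of rows, each a list of 2 entries, a list of its own where there are three numbers: the shift along the tool's x, y, z in mm, then the turn, a rotation vector about the tool's x, y, z in rad. In form: [[[dx, dy, dz], [wx, wy, wz]], ...]. A call has 1 to 12 rows; each row shifts and turns the commanded pose from where the row before left it, along the tool's axes as they then stand; what a row does not reach is not made up. A row lasts 1/8 s, in which the tool goes at most 62.5 mm and 10.7 degrees, less where a joint would pass 70% of its speed; a pose out of reach is approached as far as the arm can. A call is refused whole if a number of a shift passes 62.5 or a number of a turn 0.188, either way. A call with a gripper value outside its range is refused whole. OPENING is the finger opening in mm, from 0 to 85.4, set as the call begins (- or left out, the last holds). The fingers move at their own pace and stop on an object; the grip force is fixed at half the most. Time passes only in rows, so rows that do not move let the fingers close. It gives the time, the measured TCP pose, the force, the opening and the grip force at its end, in the units of the state.
- bot.get_obs(): the state, without advancing time (a new reading comes with each control period).
- vision.camera(name): name is "scene" or "top"; returns a dict with "image" (480x640x3 uint8, blue, green, red), "z_map" (480x640 float32, m along the optical axis (not along the pixel's ray), 0 where there is no reading), "K" (3x3 intrinsics, pixels), "rvec" (rotation vector, rad) and "tvec" (3), from world to camera coordinates, as OpenCV has them. Camera axes: x right, y down, z forward; pixel columns grow to the right and rows downward; lengths in m; the calibration is good to about 2 mm. A picture is of the moment at which its call begins.
- workorder.job_done(): hands the job in; it is judged then, once.
Trained networks look in a picture, given as the dict that the camera call returned (one of the last four; its "shot" number tells which), for a name from the list of things; names that differ only in an ending like _2 or _b are one class to them, and where a whole thing is asked for, a point or a joint stands for the part that bears it (a point fixed in the world has none). Each returns a list of dicts, best first, with "score" (0 to 1); they miss things now and then, are a little off and sometimes report something else, mostly with a low value. They report only what shows in the picture. A call takes as long as a camera call.
- vision.spot_in(picture, query): "position" ([column, row] in pixels, amid what is visible of it).
- vision.place_of(picture, query): "position" ([column, row] in pixels: a listed point, or the origin of a listed thing).
The state is a dict: "clock": time; "joint_pos": joint angles; "joint_vel": joint speeds; "tau": joint torques, N m; "eef_pos": TCP position; "tool_rot": TCP orientation; "ft_force": force on the tool from outside, world axes, zero at the start; "ft_torque": the same for the moment, N m; "grip_width": finger opening in m; "grasp_force": force on a finger pad.
Only numpy, scipy, OpenCV 4.12 (cv2) and the standard library are available. Lean on these libraries where they do the work, as an engineer would, in place of code of your own. Each camera call takes 0.05 s, during which the arm holds its last target. There are 200 camera calls.

TASK

The rotary soldering fixture has been advanced one board too far: the board that has just gone past the yellow pointer must come back to it. With a fingertip, lift the ratchet pawl out of the teeth by its red knob until it stays up, push the dial backward (clockwise seen from above) by one notch, then tip the pawl down again, and leave it lying fully in that notch with the dial pushed snug back against it. Only push with the fingers: grasp nothing, and leave the solder spool, the dispenser and the jar where they stand.

Things in the scene. Friction and masses are not known exactly. Their poses are not given: they have to be found in the camera images.
- fixture: fixed base of the rotary soldering fixture: grey plate 250 x 250 x 12 mm, yellow pointer 59 mm tall at its -x edge (the robot's side). Origin on the bench under the dial's axis, z up; x runs from the pointer across the dial, y to the side of the pawl. It stands turned about z by -0.15 to 0.65 rad. Fixture frame means this frame
- dial_center (a point): centre of the dial's top face, on its vertical axis, 55 mm above the bench. The dial is an aluminium disc, 274 mm diameter, 8 mm thick. Ten black nests with small green boards (36 mm radially, 27 mm wide, up to 15 mm above the dial top) sit with centres 64 mm from the axis
- dial_peg (a point): one of the ten upright pegs with blue sleeves by which the dial is pushed (diameter 11 mm, 26 mm tall above the dial top, 100 mm from the axis, every 36 deg): point on its axis 20 mm above the dial top. It turns with the dial; at joint dial = 0 it stands at 198 deg counterclockwise from the fixture's x axis, at joint value q at 198 deg minus q. Near the yellow pointer
- dial (a joint): turn of the dial, rad: grows as it is pushed BACKWARD, clockwise seen from above. One notch is 0.628 (36 deg). At 0 the present tooth bears on the lowered pawl, which blocks further backward turn; the start is 0 to 0.10 on the slack, negative side. At 0.628 the next tooth bears on the lowered pawl. Bearing friction of 0.18 N m holds the dial where it is left
- bearing_tooth (a point): top of the steep face of the tooth now at the pawl, 124 mm from the axis, 10 mm above the dial top; turns with the dial. The dark grey ring of ten saw teeth, one per board, lies 112 to 136 mm from the axis. Each tooth falls from its steep face counterclockwise over 24 deg, then comes a 12 deg flat root at the level of the dial top, up to the next tooth's steep face
- next_tooth (a point): the same point on the next tooth, which has to come to the pawl: its steep face must bear on the nose. The pawl lies fully down from about 0.12 rad before that up to it. Lowered earlier, it rests on a tooth's sloping back and slides down as the dial is pushed on backward until the tooth bears and stops it. Lowered when the dial is past about 0.61, it lands on top of this tooth
- pawl_pivot (a point): pivot of the pawl, a pin along the fixture's y, at (75, 124, 71) mm in the fixture frame, fixed to a post on its +y side. The pawl is a bell crank: a ochre arm 75 mm long from the pivot to the nose, along the fixture's -x when down, and a lever with a red ball knob that then stands upright over the pivot
- pawl (a joint): tilt of the pawl, rad: 0 = down, nose on the dial's top; 1.31 = thrown over against its stop pin. Its own weight carries it over: beyond about 0.7 it falls on to the stop and stays up, below that it falls back down. Clear of the teeth above 0.2. Pushing the knob along the fixture's +x throws it up; pushing the raised arm along -x tips it down. A newton or two is enough
- pawl_knob (a point): centre of the red ball knob (22 mm diameter) on the pawl's lever, 43 mm from the pivot: straight above it, 114 mm above the bench, when the pawl is down. When the pawl is up the lever points along the fixture's +x, just above level
- pawl_arm (a point): middle of the pawl's arm, 45 mm from the pivot; the arm is 12 mm wide (along the fixture's y) and 8 mm thick. When the pawl is up the arm stands upright leaning 15 deg towards the fixture's -x, this point about 115 mm and its end about 145 mm above the bench
- pawl_nose (a point): tip of the pawl's nose: lower edge of its end face, which looks along the fixture's -x; on the dial's top face, 124 mm from the axis, when the pawl is down
- solder_spool: loose bystander: aluminium-coloured spool of solder with green and white end label, 58 mm diameter, 55 mm tall, standing on the bench; origin at the centre of its underside
- dispenser: loose bystander: square blue bottle with a steel pump cap, 56 x 56 mm, 96 mm tall, on the bench; origin at the centre of its underside
- flux_jar: loose bystander: small amber glass jar with black cap, 42 mm diameter, 62 mm tall, on the bench; origin at the centre of its underside

How it is judged:
By the outcome, as a careful person would: the job done as asked, in the order asked, and still so for the second after the job is handed in, with the robot touching nothing.
It also fails if it takes over 58 s, if anything falls off the work surface, if the arm or the gripper's body presses on something with over 40 N, if the wrist force passes 120 N, or if a joint passes its speed limit or range.

## Working session

There is one attempt and no reset: what is moved stays moved. The work goes in short steps, Python scripts to look and compute and a shell command to move; the robot and the scene stay as the last step left them, time stands still between calls to the robot, and variables do not carry over. Pictures are saved under pics/ and viewed, at most 10 in all, crops included, and the job is handed in when it is done.

```bash
mkdir -p pics; cat > h.py <<'E'
import numpy as np, cv2
from workcell import bot, vision, workorder
from scipy.spatial.transform import Rotation as Rn
def cam(p):
    R=cv2.Rodrigues(np.array(p["rvec"],float))[0]; return R,np.array(p["tvec"],float).ravel(),np.array(p["K"])
def atz(p,uv,z):
    R,t,K=cam(p); d=R.T@np.linalg.solve(K,[uv[0],uv[1],1]); c=-R.T@t
    return c+d*(z-c[2])/d[2]
def proj(p,X):
    return cv2.projectPoints(np.array(X,float).reshape(-1,1,3),np.array(p["rvec"],float),np.array(p["tvec"],float),np.array(p["K"],float),None)[0].reshape(-1,2)
E
cat > a.py <<'E'
from h import *
for n in("scene","top"):
    p=vision.camera(n); cv2.imwrite(f"pics/{n}0.png",p["image"])
    R,t,K=cam(p); print(n,"cam at",(-R.T@t).round(3))
    for q,z in(("fixture",0),("dial_center",.055),("dial_peg",.075),("bearing_tooth",.065),("next_tooth",.065),("pawl_pivot",.071),("pawl_knob",.114),("pawl_nose",.055),("solder_spool",0),("dispenser",0),("flux_jar",0)):
        for r in vision.place_of(p,q)[:2]:
            print(q,round(r["score"],2),np.round(r["position"]),atz(p,r["position"],z).round(3))
o=bot.get_obs();print(o)
E
python3 a.py
```

```text
scene cam at [1.391 0.19  0.82 ]
fixture 0.72 [296. 263.] [ 0.548 -0.086  0.   ]
dial_center 0.63 [359. 246.] [0.525 0.032 0.055]
dial_center 0.6 [298. 241.] [ 0.546 -0.083  0.055]
dial_peg 0.64 [299. 202.] [ 0.453 -0.11   0.075]
bearing_tooth 0.75 [360. 249.] [0.545 0.037 0.065]
next_tooth 0.75 [365. 224.] [0.468 0.029 0.065]
next_tooth 0.66 [411. 259.] [0.544 0.132 0.065]
pawl_pivot 0.68 [346. 274.] [0.621 0.03  0.071]
pawl_knob 0.86 [346. 258.] [0.628 0.03  0.114]
pawl_knob 0.64 [298. 200.] [ 0.497 -0.099  0.114]
pawl_nose 0.75 [361. 256.] [0.551 0.041 0.055]
solder_spool 0.88 [189. 259.] [ 0.6   -0.289 -0.   ]
dispenser 0.77 [410. 260.] [ 0.472  0.125 -0.   ]
dispenser 0.28 [188. 258.] [ 0.597 -0.292  0.   ]
flux_jar 0.93 [223. 220.] [ 0.466 -0.275  0.   ]
top cam at [ 0.435 -0.029  0.985]
fixture 0.69 [364. 249.] [ 0.553 -0.085  0.   ]
dial_center 0.64 [364. 245.] [ 0.554 -0.083  0.055]
dial_center 0.21 [267. 283.] [0.475 0.125 0.055]
dial_peg 0.9 [380. 292.] [ 0.453 -0.112  0.075]
bearing_tooth 0.73 [306. 249.] [0.546 0.041 0.065]
next_tooth 0.88 [322. 283.] [0.474 0.008 0.065]
[... 388 characters left out ...]
'clock': 1.2, 'joint_pos': array([-1.24500791e+00,  2.40608370e-01,  5.00947509e-03,  1.33521283e+00,
       -2.18977038e-05,  1.57080463e+00]), 'joint_vel': array([-0.00032781,  0.0006286 ,  0.00053572, -0.00014095,  0.00189344,
        0.00100088]), 'tau': array([ 2.19506655e-03, -3.72222126e+01,  2.52690589e+01,  1.40811935e-03,
        2.33515157e-04, -3.40960241e-06]), 'eef_pos': array([ 0.16002124, -0.47370035,  0.2313059 ]), 'tool_rot': array([ 9.86762722e-01,  1.62170683e-01, -1.20527854e-05, -5.82302245e-06]), 'ft_force': array([-0.26879043, -0.03925804,  0.07219801]), 'ft_torque': array([-0.04010512, -0.00308445,  0.04164929]), 'grasp_force': 0.0, 'grip_width': 0.08571269943377094}
```

View pics/scene0.png

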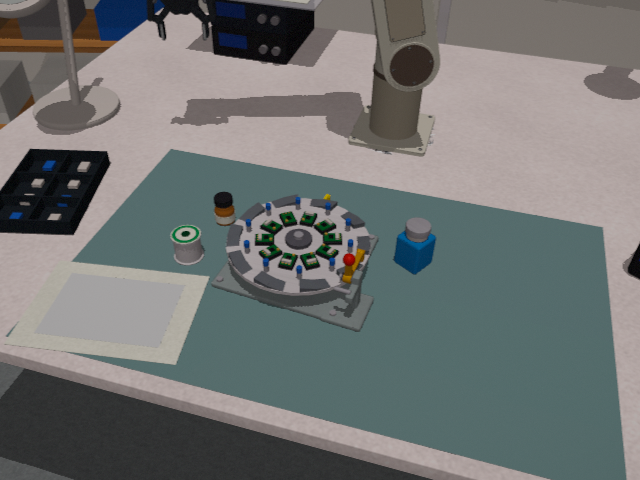

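View pics/top0.png

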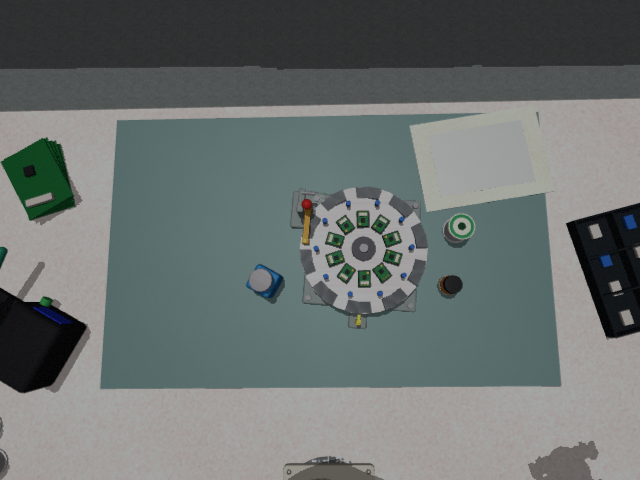

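```bash
cat > fit.py <<'E'
from h import *
from scipy.optimize import least_squares
def blobs(m,lo,hi):
    n,_,s,c=cv2.connectedComponentsWithStats(m.astype(np.uint8)); return [c[i] for i in range(1,n) if lo<=s[i,4]<=hi]
obs=[]
for n in("scene","top"):
    p=vision.camera(n); hsv=cv2.cvtColor(p["image"],cv2.COLOR_BGR2HSV).astype(int);H,S,V=hsv[...,0],hsv[...,1],hsv[...,2]
    b=np.array(blobs((abs(H-110)<14)&(S>130)&(V>90),4,90))
    c=proj(p,[.552,-.083,.075])[0]; b=b[np.linalg.norm(b-c,axis=1)<85]
    r=blobs(((H<6)|(H>174))&(S>150)&(V>90),20,400); r=[x for x in r if np.linalg.norm(x-c)<90]
    o=blobs((abs(H-25)<9)&(S>150)&(V>90),5,900); o=[x for x in o if np.linalg.norm(x-c)<110]
    print(n,len(b),np.round(r,1).tolist(),[x.round(1).tolist() for x in o]); obs.append((p,b,r[0]))
def res(v,full=False):
    cx,cy,yaw,q,zp=v; e=[]
    k=Rn.from_euler('z',yaw).apply([.075,.124,.114])+[cx,cy,0]
    a=np.radians(198)+yaw-q+np.arange(10)*np.pi/5
    P=np.c_[cx+.1*np.cos(a),cy+.1*np.sin(a),np.full(10,zp)]
    for p,b,r in obs:
        u=proj(p,P); D=np.linalg.norm(b[:,None]-u[None],axis=2); j=D.argmin(1)
        e+=list(np.clip(b-u[j],-4,4).ravel()); e+=list(2*(r-proj(p,k)[0]))
    return np.array(e)
for zc in [0]:
    s=least_squares(res,[.552,-.083,-.04,-.04,.07]); print(s.x.round(4),np.sqrt(np.mean(s.fun**2)).round(2),s.fun.round(1))
E
python3 fit.py
```

```text
scene 10 [[348.5, 259.0]] [[326.8, 196.9], [286.0, 220.0], [302.8, 218.6], [273.8, 227.4], [270.2, 238.4], [353.2, 265.4], [310.8, 252.6]]
top 10 [[306.0, 203.6]] [[306.0, 228.0], [357.7, 320.5]]
[ 0.5467 -0.0808 -0.0878 -0.0916  0.0786] 0.59 [-0.6 -0.1 -0.4 -0.  -0.4 -0.2 -0.4 -0.  -0.3 -0.1 -0.4  0.2 -0.6 -0.
 -0.3 -0.4 -0.4  0.3 -0.2  0.1 -1.1 -2.4 -0.7 -0.2 -0.7 -0.  -0.4 -0.2
 -0.4 -0.1 -0.6  0.1 -0.6  0.1 -0.5  0.2 -0.4  0.1 -0.7  0.2 -0.6  0.1
 -1.2 -1.1]
```

```bash
cat > w.py <<'E'
from h import *
import sys
C=np.array([.5467,-.0808,0]);Y=-.0878
o=bot.get_obs(); R=Rn.from_quat(o["tool_rot"]); F=Rn.from_euler('z',-Y)
f=F.apply(o["eef_pos"]-C)*1e3
print("t",round(o["clock"],2),"fixture pos mm",f.round(1),"grip",round(o["grip_width"],3),"F fix",F.apply(o["ft_force"]).round(1))
x=R.apply([1,0,0]); print("yaw err",round(Y-np.arctan2(x[1],x[0]),3),"z",R.apply([0,0,1]).round(3))
if len(sys.argv)>1:
    g=np.array(eval(sys.argv[1]),float); print("tool delta",(R.inv()*F.inv()).apply(g-f).round(1))
E
python3 -m creep '[[[0,0,0],[0,0,0.138]],[[0,0,0],[0,0,0.138]],[[0,0,0],[0,0,0.138]],[[0,0,0],[0,0,0]]]' 0
python3 -m creep '[[[35,-50,0],[0,0,0]],[[35,-50,0],[0,0,0]],[[35,-50,0],[0,0,0]],[[35,-50,0],[0,0,0]],[[35,-50,0],[0,0,0]],[[35,-50,0],[0,0,0]],[[35,-50,0],[0,0,0]],[[35,-50,0],[0,0,0]],[[35,-50,0],[0,0,0]],[[35,-50,0],[0,0,0]],[[35,-50,0],[0,0,0]],[[0,0,0],[0,0,0]]]'
python3 w.py '[38,124,200]'
```

```text
clock: 1.8
eef_pos: [0.16, -0.4737, 0.2313]
tool_rot: [0.999, -0.043, 0.0, -0.0]
ft_force: [0.4, 0.1, 0.8]
grip_width: 0.0121
grasp_force: 0.0
clock: 3.3
eef_pos: [0.5907, 0.0004, 0.2307]
tool_rot: [1.0, -0.007, -0.0, -0.017]
ft_force: [-1.3, 0.6, -0.4]
grip_width: 0.0001
grasp_force: 0.0
t 3.3 fixture pos mm [ 36.7  84.8 230.7] grip 0.0 F fix [-1.3  0.5 -0.4]
yaw err -0.074 z [-0.001  0.035 -0.999]
tool delta [  4.3 -37.9  32.1]
```

```bash

python3 -m creep '[[[0,0,0],[-0.035,0,0.074]],[[0,0,0],[0,0,0]]]' >/dev/null
python3 -m creep '[[[0,-20,15],[0,0,0]],[[1,-18,15],[0,0,0]],[[0,0,0],[0,0,0]]]' >/dev/null
python3 w.py '[36,124,97]'
python3 - <<'E'
from h import *
p=vision.camera("top");a=p["image"][150:300,250:430]
q=vision.camera("scene");b=q["image"][150:300,260:440]
cv2.imwrite("pics/c1.png",np.vstack([cv2.resize(i,None,fx=2,fy=2,interpolation=2) for i in(a,b)]))
E
```

```text
t 3.92 fixture pos mm [ 34.5  80.6 200.7] grip -0.0 F fix [-0.   0.1  0.2]
yaw err -0.066 z [-0.006  0.033 -0.999]
tool delta [  5.1 -39.7 105.1]
```

View pics/c1.png

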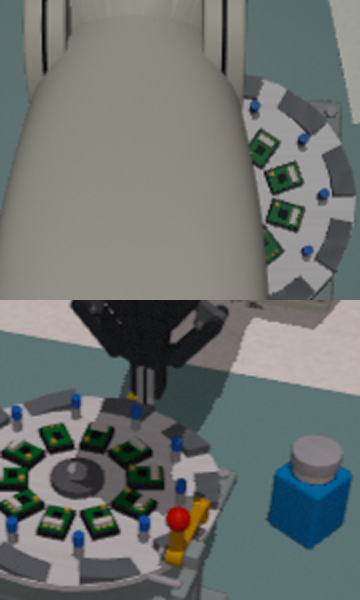

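```bash
python3 - <<'E'
from workcell import bot
o=bot.get_obs();print(o["joint_pos"].round(3),o["tau"].round(1),o["eef_pos"].round(4))
E
```

```text
[-0.024  0.434  0.206  1.346  0.033  3.14 ] [  0.1 -45.8  24.8   0.    0.1  -0. ] [ 0.5893 -0.0041  0.2025]
```

```bash

python3 -m creep '[[[0,0,0],[0,0,-0.18]],[[0,0,0],[0,0,-0.18]],[[0,0,0],[0,0,-0.18]],[[0,0,0],[0,0,-0.18]],[[0,0,0],[0,0,-0.18]],[[0,0,0],[0,0,-0.18]],[[0,0,0],[0,0,-0.18]],[[0,0,0],[0,0,-0.18]],[[0,0,0],[0,0,-0.18]],[[0,0,0],[0,0,-0.18]]]' >/dev/null
python3 -m creep '[[[0,0,0],[0,0,-0.18]],[[0,0,0],[0,0,-0.18]],[[0,0,0],[0,0,-0.18]],[[0,0,0],[0,0,-0.18]],[[0,0,0],[0,0,-0.18]],[[0,0,0],[0,0,-0.18]],[[0,0,0],[0,0,-0.18]],[[0,0,0],[0,0,0]]]' >/dev/null
python3 w.py '[36,124,97]'
python3 - <<'E'
from h import *
o=bot.get_obs();print(o["joint_pos"].round(3))
G=Rn.from_euler('z',-.0878)*Rn.from_matrix(np.diag([-1,1,-1.]))
print("rotvec",(Rn.from_quat(o["tool_rot"]).inv()*G).as_rotvec().round(3))
E
```

```text
t 6.28 fixture pos mm [ 36.4  79.8 203.5] grip 0.0 F fix [ 0.4 -1.  -0. ]
yaw err -3.122 z [-0.001  0.033 -0.999]
tool delta [  0.8  40.7 107.9]
[-0.025  0.434  0.207  1.346  0.033  0.083]
rotvec [ 0.033 -0.004 -0.02 ]
```

```bash

python3 -m creep '[[[0,0,0],[0.033,-0.004,-0.02]],[[0,15,20],[0,0,0]],[[0,15,20],[0,0,0]],[[0,13,20],[0,0,0]],[[0,0,0],[0,0,0]]]' >/dev/null
python3 w.py '[36,124,97]'
python3 - <<'E'
from h import *
q=vision.camera("scene");b=q["image"][150:300,260:440]
cv2.imwrite("pics/c2.png",cv2.resize(b,None,fx=3,fy=3,interpolation=2))
E
```

```text
t 6.9 fixture pos mm [ 34.5 123.6 141.3] grip -0.0 F fix [-0.3  0.  -0.7]
yaw err -3.145 z [-0.004 -0.001 -1.   ]
tool delta [-1.7  0.5 44.3]
```

View pics/c2.png

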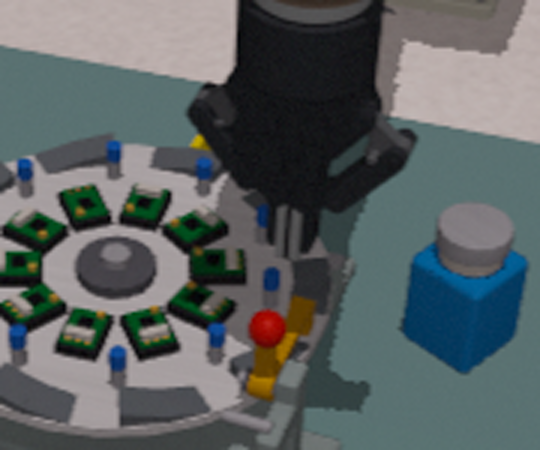

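```bash

python3 -m creep '[[[0,0,22],[0,0,0]],[[0,0,22],[0,0,0]],[[-9,0,0],[0,0,0]],[[-9,0,0],[0,0,0]],[[-9,0,0],[0,0,0]],[[0,0,0],[0,0,0]]]' |grep force
python3 w.py '[88,124,97]'
python3 -m creep '[[[-8,0,0],[0,0,0]],[[-8,0,0],[0,0,0]],[[-8,0,0],[0,0,0]],[[0,0,0],[0,0,0]],[[0,0,0],[0,0,0]]]' |grep force
python3 w.py '[88,124,97]'
python3 - <<'E'
from h import *
q=vision.camera("scene");b=q["image"][150:300,260:440]
cv2.imwrite("pics/c3.png",cv2.resize(b,None,fx=3,fy=3,interpolation=2))
E
```

```text
ft_force: [-0.2, 0.7, 0.4]
grasp_force: 0.2
t 7.7 fixture pos mm [ 64.5 122.8  99.8] grip -0.0 F fix [-0.3  0.6  0.4]
yaw err -3.144 z [ 0.002 -0.    -1.   ]
tool delta [-23.5   1.2   2.9]
ft_force: [-0.2, 0.1, -0.7]
grasp_force: 0.0
t 8.32 fixture pos mm [ 86.9 122.8  98.8] grip -0.0 F fix [-0.2  0.1 -0.7]
yaw err -3.144 z [-0.001 -0.    -1.   ]
tool delta [-1.1  1.2  1.8]
```

View pics/c3.png

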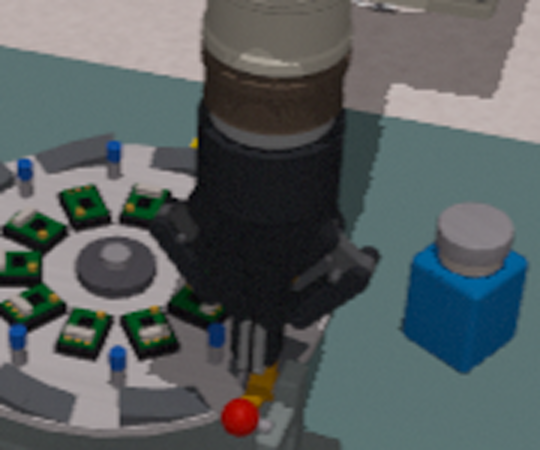

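```bash

python3 -m creep '[[[0,0,-25],[0,0,0]],[[0,0,-30],[0,0,0]],[[0,0,-30],[0,0,0]],[[30,-32,0],[0,0,0]],[[30,-32,0],[0,0,0]],[[30,-32,0],[0,0,0]],[[30,-32,0],[0,0,0]],[[30,-32,0],[0,0,0]],[[30,-32,0],[0,0,0]],[[0,0,20],[0,0,0]],[[0,0,20],[0,0,0]],[[0,0,0],[0,0,0]]]' |grep force
python3 w.py '[-97,-72,69]'
python3 - <<'E'
from h import *
q=vision.camera("scene");b=q["image"][150:300,230:410]
cv2.imwrite("pics/c4.png",cv2.resize(b,None,fx=3,fy=3,interpolation=2))
E
```

```text
ft_force: [-0.9, -0.6, 0.4]
grasp_force: 0.0
t 9.88 fixture pos mm [-94.1 -69.4 143.1] grip 0.0 F fix [-0.9 -0.7  0.4]
yaw err -3.144 z [-0.004  0.001 -1.   ]
tool delta [ 2.6 -2.7 74.1]
```

View pics/c4.png

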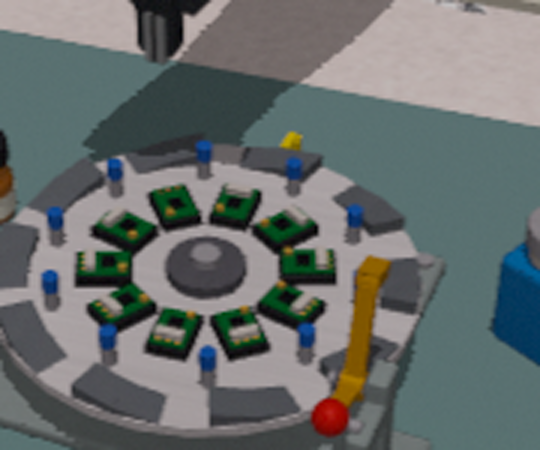

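```bash

python3 -m creep '[[[2,-2,25],[0,0,0]],[[0,0,25],[0,0,0]],[[0,0,23],[0,0,0]],[[0,0,0],[0,0,0]],[[0,8,0],[0,0,0]],[[0,8,0],[0,0,0]],[[0,8,0],[0,0,0]],[[0,8,0],[0,0,0]],[[0,8,0],[0,0,0]],[[0,8,0],[0,0,0]],[[0,8,0],[0,0,0]],[[0,0,0],[0,0,0]]]' |grep force
python3 w.py '[-97,-5,69]'
python3 fit.py
```

```text
ft_force: [1.0, 0.0, 0.2]
grasp_force: 0.0
t 11.43 fixture pos mm [-94.3 -14.5  71.1] grip 0.0 F fix [1.  0.1 0.2]
yaw err -3.145 z [ 0.     0.001 -1.   ]
tool delta [2.7 9.5 2.1]
scene 9 [[339.5, 288.6]] [[327.5, 197.4], [282.0, 222.0], [271.8, 230.4], [324.2, 230.4], [349.9, 259.6], [325.0, 241.0], [281.2, 251.0]]
top 7 [[308.9, 187.9]] [[308.3, 200.3], [304.3, 213.0]]
[ 0.5792 -0.0696 -0.2384 -0.1241  0.0866] 5.01 [-4.  -4.  -4.  -1.4  4.   0.4 -4.   1.7 -0.7  0.7  4.   1.4 -4.   0.8
  4.  -3.5 -4.  -4.  -1.  18.7 -4.   4.   4.   4.  -4.   4.   4.   1.1
  3.9  1.4 -0.3  1.7 -4.   4.   1.8 14.3]
```

```bash
cat > q.py <<'E'
import io,contextlib
with contextlib.redirect_stdout(io.StringIO()):
    from h import *
def blobs(m,lo,hi):
    n,_,s,c=cv2.connectedComponentsWithStats(m.astype(np.uint8)); return [c[i] for i in range(1,n) if lo<=s[i,4]<=hi]
for n in("scene","top"):
    p=vision.camera(n); hsv=cv2.cvtColor(p["image"],cv2.COLOR_BGR2HSV).astype(int);H,S,V=hsv[...,0],hsv[...,1],hsv[...,2]
    b=np.array(blobs((abs(H-110)<14)&(S>130)&(V>90),4,90)); c=proj(p,[.5467,-.0808,.075])[0]; b=b[np.linalg.norm(b-c,axis=1)<85]
    best=[]
    for q in np.arange(-.2,.43,.002):
        a=np.radians(198)-.0878-q+np.arange(10)*np.pi/5
        u=proj(p,np.c_[.5467+.1*np.cos(a),-.0808+.1*np.sin(a),np.full(10,.0786)])
        best.append((np.clip(np.linalg.norm(b[:,None]-u[None],axis=2).min(1),0,4).mean(),q))
    e,q=min(best); print(n,len(b),"q",round(q,3),"or",round(q+.628,3),"err",round(e,2))
    if n=="scene":
        r=blobs(((H<6)|(H>174))&(S>150)&(V>90),20,400); print("knob px",[x.round(1).tolist() for x in r if np.linalg.norm(x-c)<100])
        for t in(0,.1,.2,.4,1.31):
            k=Rn.from_euler('z',-.0878).apply([.075+.043*np.sin(t),.124,.071+.043*np.cos(t)])+[.5467,-.0808,0]; print(t,proj(p,k)[0].round(1),end=' ')
        print()
E
python3 q.py
```

```text
scene 9 q 0.35 or 0.978 err 0.67
knob px [[339.5, 288.6]]
0 [349.  260.2] 0.1 [348.2 261.9] 0.2 [347.4 263.8] 0.4 [345.7 267.9] 1.31 [340.  289.7] 
top 7 q 0.344 or 0.972 err 0.44
```

```bash

python3 -m creep '[[[0,7,0],[0,0,0]],[[0,7,0],[0,0,0]],[[0,5.5,0],[0,0,0]],[[0,0,0],[0,0,0]],[[0,0,0],[0,0,0]]]' |grep force
python3 w.py; python3 q.py
```

```text
ft_force: [-0.1, 0.0, 0.1]
grasp_force: 0.0
t 12.25 fixture pos mm [-95.3   4.3  71. ] grip 0.0 F fix [-0.1  0.   0.1]
yaw err -3.145 z [-0.001  0.001 -1.   ]
scene 8 q -0.09 or 0.538 err 0.53
knob px [[339.5, 288.6]]
0 [349.  260.2] 0.1 [348.2 261.9] 0.2 [347.4 263.8] 0.4 [345.7 267.9] 1.31 [340.  289.7] 
top 7 q -0.098 or 0.53 err 0.47
```

```bash

python3 -m creep '[[[0,-6,0],[0,0,0]],[[0,0,-35],[0,0,0]],[[0,0,-40],[0,0,0]],[[0,0,-40],[0,0,0]],[[-31,21,0],[0,0,0]],[[-31,21,0],[0,0,0]],[[-31,21,0],[0,0,0]],[[-31,21,0],[0,0,0]],[[-31,21,0],[0,0,0]],[[-31,21,0],[0,0,0]],[[0,0,0],[0,0,0]]]' |grep force
python3 w.py '[88,124,111]'
```

```text
ft_force: [-1.0, -1.4, 0.1]
grasp_force: 0.0
t 13.72 fixture pos mm [ 92.2 125.3 184.3] grip -0.0 F fix [-0.8 -1.5  0.1]
yaw err -3.146 z [-0.002 -0.    -1.   ]
tool delta [ 4.1 -1.3 73.3]
```

```bash

python3 -m creep '[[[2,-1,24],[0,0,0]],[[0,0,25],[0,0,0]],[[0,0,24],[0,0,0]],[[0,0,0],[0,0,0]],[[9,0,0],[0,0,0]],[[9,0,0],[0,0,0]],[[9,0,0],[0,0,0]],[[9,0,0],[0,0,0]],[[9,0,0],[0,0,0]],[[9,0,0],[0,0,0]],[[5,0,0],[0,0,0]],[[0,0,0],[0,0,0]]]' |grep force
python3 w.py; python3 q.py
```

```text
ft_force: [-1.0, 0.7, -0.3]
grasp_force: 0.0
t 15.22 fixture pos mm [ 29.6 123.2 113. ] grip 0.0 F fix [-1.   0.6 -0.3]
yaw err -3.144 z [-0.001 -0.    -1.   ]
scene 8 q -0.09 or 0.538 err 0.85
knob px [[344.8, 267.5]]
0 [349.  260.2] 0.1 [348.2 261.9] 0.2 [347.4 263.8] 0.4 [345.7 267.9] 1.31 [340.  289.7] 
top 7 q -0.094 or 0.534 err 0.6
```

```bash

python3 -m creep '[[[0,0,-35],[0,0,0]],[[0,0,-35],[0,0,0]],[[25,-26,0],[0,0,0]],[[25,-26,0],[0,0,0]],[[25,-26,0],[0,0,0]],[[25,-26,0],[0,0,0]],[[25,-26,0],[0,0,0]],[[0,0,0],[0,0,0]]]' |grep force
python3 w.py '[-96,-9,70]'; python3 q.py
python3 - <<'E'
from h import *
q=vision.camera("scene");b=q["image"][150:300,230:410]
cv2.imwrite("pics/c5.png",cv2.resize(b,None,fx=3,fy=3,interpolation=2))
E
```

```text
ft_force: [-0.2, 0.3, -0.5]
grasp_force: 0.0
t 16.32 fixture pos mm [-95.9  -8.4 183.3] grip -0.0 F fix [-0.2  0.2 -0.5]
yaw err -3.141 z [-0.001 -0.    -1.   ]
tool delta [ -0.   -0.6 113.3]
scene 10 q -0.092 or 0.536 err 0.49
knob px [[348.5, 259.0]]
0 [349.  260.2] 0.1 [348.2 261.9] 0.2 [347.4 263.8] 0.4 [345.7 267.9] 1.31 [340.  289.7] 
top 6 q -0.098 or 0.53 err 0.45
```

View pics/c5.png

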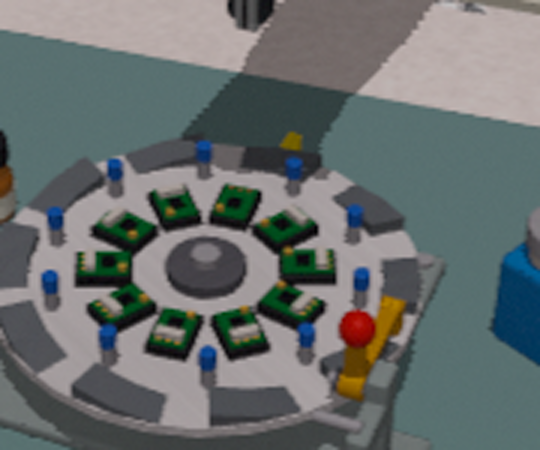

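```bash

python3 -m creep '[[[0,0,38],[0,0,0]],[[0,0,38],[0,0,0]],[[0,0,37],[0,0,0]],[[0,0,0],[0,0,0]],[[0,6,0],[0,0,0]],[[0,6,0],[0,0,0]],[[0,3,0],[0,0,0]],[[0,2,0],[0,0,0]],[[0,2,0],[0,0,0]],[[0,0,0],[0,0,0]]]' |grep force
python3 w.py
python3 -m creep '[[[0,1.5,0],[0,0,0]],[[0,0,0],[0,0,0]]]' |grep force
python3 w.py; python3 q.py
```

```text
ft_force: [1.3, -1.5, 2.5]
grasp_force: 1.3
t 17.73 fixture pos mm [-94.6  11.9  70.5] grip -0.0 F fix [ 1.4 -1.4  2.5]
yaw err -3.144 z [ 0. -0. -1.]
ft_force: [1.6, -1.5, 1.5]
grasp_force: 1.4
t 17.98 fixture pos mm [-94.9  13.4  70.1] grip -0.0 F fix [ 1.7 -1.3  1.5]
yaw err -3.144 z [-0.001 -0.    -1.   ]
scene 9 q -0.004 or 0.624 err 0.51
knob px [[348.5, 259.0]]
0 [349.  260.2] 0.1 [348.2 261.9] 0.2 [347.4 263.8] 0.4 [345.7 267.9] 1.31 [340.  289.7] 
top 7 q -0.012 or 0.616 err 0.52
```

```bash

python3 -m creep '[[[0,1,0],[0,0,0]],[[0,0,0],[0,0,0]]]' |grep force
python3 w.py|head -1
python3 -m creep '[[[0,1,0],[0,0,0]],[[0,0,0],[0,0,0]]]' |grep force
python3 w.py|head -1
```

```text
ft_force: [0.5, -3.3, 3.1]
grasp_force: 2.1
t 18.32 fixture pos mm [-94.7  14.1  70.1] grip -0.0 F fix [ 0.8 -3.3  3.1]
ft_force: [1.2, -5.5, 3.3]
grasp_force: 3.3
t 18.57 fixture pos mm [-94.7  14.4  70.1] grip 0.0 F fix [ 1.7 -5.3  3.3]
```

```bash

python3 -m creep '[[[0,1.5,0],[0,0,0]],[[0,0,0],[0,0,0]]]' |grep force
python3 w.py|head -1
python3 -m creep '[[[0,-5,0],[0,0,0]],[[0,-8,0],[0,0,0]],[[0,0,-30],[0,0,0]],[[0,0,-40],[0,0,0]],[[0,0,-40],[0,0,0]],[[30,0,0],[0,0,0]],[[40,0,0],[0,0,0]],[[40,0,0],[0,0,0]],[[0,0,0],[0,0,0]],[[0,0,0],[0,0,0]]]' |grep force
python3 q.py
python3 - <<'E'
from h import *
q=vision.camera("scene");b=q["image"][150:300,230:410]
t=vision.camera("top");t=t["image"][170:340,280:460]
cv2.imwrite("pics/c6.png",np.vstack([cv2.resize(i,(480,290),interpolation=2) for i in(b,t)]))
E
```

```text
ft_force: [1.2, -9.7, 2.8]
grasp_force: 4.9
t 18.82 fixture pos mm [-94.7  14.7  70.2] grip -0.0 F fix [ 2.1 -9.6  2.8]
ft_force: [0.2, 0.1, -1.2]
grasp_force: 0.0
scene 10 q 0.0 or 0.628 err 0.46
knob px [[348.5, 258.9]]
0 [349.  260.2] 0.1 [348.2 261.9] 0.2 [347.4 263.8] 0.4 [345.7 267.9] 1.31 [340.  289.7] 
top 10 q 0.0 or 0.628 err 0.56
```

View pics/c6.png

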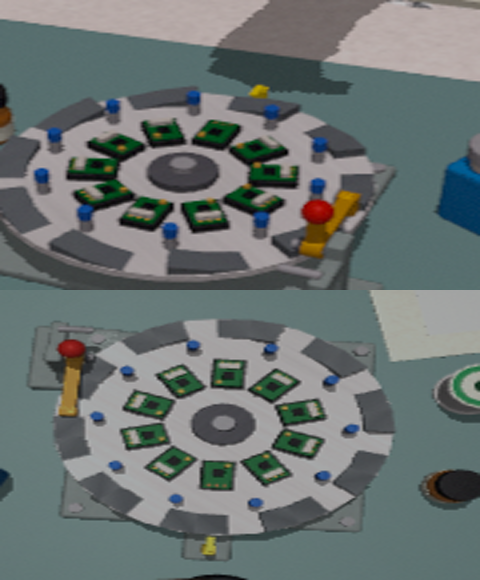

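The pawl lies down in the notch, with the knob at (348.5, 258.9) as at the start. The dial reads 0.628, a board stands at the pointer, and the robot is clear.

```bash
python3 -c "
from workcell import workorder
print(workorder.job_done())"
```

```text
the job is handed in; nothing more can be done
None
```

The job is handed in: the pawl was thrown up by its knob, the dial pushed back one notch (measured at 0.628), the pawl tipped down into that notch and the dial pushed snug against it, and the spool, dispenser and jar were not touched.

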